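# Slip a specimen carrier under the microscope's stage clip

## Task

Load the aluminium two-well specimen carrier on the microscope stage: press the raised tail of the left stage clip down with one fingertip so that its nose lifts and, keeping it down, push the carrier in beneath the nose with the other fingertip until it sits squarely against the clip's stop bar. Then let the clip go so that it holds the carrier on the bare strip between the two wells, and draw away. Only press and push: do not lift the carrier, and leave everything else on the stage and desk where it is.

Things in the scene. Friction and masses are not known exactly. Their poses are not given: they have to be found in the camera images.
- microscope: Stereo microscope, fixed to the desk. Cream base 290 mm (its x) by 226 mm (its y), 40 mm thick; its flat top is the stage surface. Origin at the centre of the underside; x from the user's front edge to the post, y to the user's left, z up. The black stage disc, 94 mm across, is centred at x -30, y 0 mm. A spare clip at x -20, y -92 mm, up to 26 mm high, is swung out of use and fixed.
- post (a point): Top of the microscope's steel post (25 mm thick, 300 mm above the desk), at x +115, y 0 mm of the microscope. The head on it is swung aside: it fills x 45 to 180, y +35 to -235 mm of the microscope's frame from 135 to 390 mm above the desk; nothing is above the stage disc.
- pivot (a point): Pin on which the working (left) clip rocks: 11 mm above the stage, at x -30, y +28 mm of the microscope; fixed. The clip's nose points to the microscope's -y, its tail to +y. The clip block's two cheeks rise 14 mm above the stage, measure 21 mm over their outsides (along x) and reach 7 mm behind the pin on the tail side.
- clip (a joint): Working clip, a bowed steel leaf spring, 10 mm wide: 0 = at rest, 0.53 rad = tail fully pressed. 0.345 lifts the nose enough for the carrier; fully pressed leaves 4 mm to spare over it. With the nose resting on the carrier it reads about 0.33. It springs back when let go. Pressing 28 mm from the pivot takes 2 N at first, 5 N at the bottom; nearer the pivot more.
- clip_tail (a point): Point on top of the clip's flat tail pad, on its centre line, 28 mm from the pivot (moves with the clip; at rest about 18 mm above the stage). The pad is 14 mm wide and runs from 10 to 49 mm beyond the pivot; at rest it slopes up away from the pivot by 0.53 rad; fully pressed it lies level, its top 2.5 mm above the stage, so that a fingertip can slide along it.
- clip_nose (a point): Underside of the clip's nose, a roll 4 mm thick, on its centre line, 20 mm from the pivot; the nose ends 22 mm from the pivot. Moves with the clip; 1.5 mm above the stage at rest, 12 mm fully pressed. At rest it blocks the way: a carrier shoved hard against it tips.
- stop (a point): Centre of the stop bar's face, at stage level, 7 mm from the pivot on the nose side; axes as the microscope's. The face looks to -y. The dark steel bar belongs to the clip's fixed block: 40 mm long along x, 5 mm high.
- carrier: Flat aluminium plate 76 x 26 mm, 8 mm thick, about 50 g, two dark wells (22 x 18 mm, centred 24 mm either side of the middle), bare strip 26 mm wide between them. Origin at the centre of its underside, x along the 76 mm side. It starts flat on the stage 3 to 14 mm in front of the nose, its x within 0.12 rad of the microscope's. Home, its centre is 13 mm from the stop bar's face.
- vial: Small glass vial with a white cap, 22 mm across, 42 mm tall, standing on the microscope's base near the front edge. Origin at the centre of its underside. Leave it.
- stub: Brass specimen stub, 16 mm across, 24 mm tall, standing on the base near the front edge. Origin at the centre of its underside. Leave it.
- case0: Black square specimen case with clear lid, 50 by 50 by 18 mm, on the desk to the left. Origin at the centre of its underside. Leave it.
- case1: A second such case. Leave it.
- case2: A third such case. Leave it.
- brush: Fine hair brush, 170 mm long, 7 mm thick, lying on the desk to the right. Leave it.
- loupe: Black eye loupe, 44 mm across, 38 mm tall, on the desk to the right. Origin at the centre of its underside. Leave it.
Not all that is in view belongs to the job. Of the things shaped like the carrier, the aluminium one is meant.

How it is judged:
By the outcome, as a careful person would: the job done as asked, in the order asked, and still so for the second after the job is handed in, with the robot touching nothing.
It also fails if it takes over 45 s, if anything falls off the work surface, if the arm or the gripper's body presses on something with over 40 N, if the wrist force passes 120 N, or if a joint passes its speed limit or range.

## Robot

A 7-joint arm with a two-finger parallel gripper is mounted at the origin on the work surface. World frame = base frame: x ahead of the robot, y to its left, z up, the work surface at z = 0. Lengths are in m, angles in rad, forces in N, time in s.
With the tool pointing down it reaches from about 0.35 to 0.9 m from the base axis. Payload 19.9 kg.
Tool frame: the origin (TCP) lies on the centre line of the jaws, within the pads' length; the fingertips stand 22 mm ahead of it and the grasp point (between the pads) lies 3 mm ahead of it; z points along the fingers, y is the line along which they close (so a half turn about z gives the same grasp; the last joint's range is limited). The gripper opens to 85 mm and grips with 20 to 120 N. Pads are 22 mm wide; open, the fingers measure 114 mm over their backs; the gripper's body (76 mm by 85 mm) begins 54 mm behind the grasp point. The pads swing forward as they close: fully open they stand 13 mm farther back than shut.
Start: joints at [-1.373, 0.417, -0.01, 1.614, 0.005, 1.111, -0.053], TCP at [0.148, 0.607, 0.253] pointing down, gripper open.
Joint ranges: [-2.81, 2.81], [-0.39, 2.02], [-1.27, 1.25], [0.06, 2.57], [-1.19, 4.33], [0.19, 2], [-2.82, 2.82]. Speed limits (rad/s): [1.89, 1.89, 2.39, 2.39, 3.01, 3.01, 3.01].

## Interface

Orientations are given as a rotation vector (axis times angle).
In Python, from rig import readout, vision, robot, finder gives the robot as it stands.
- The arm moves only by the shell command python3 -m pendant 'ROWS' [FORCE]. ROWS is JSON, a list of rows, each an object of numbers: "dx", "dy", "dz": the shift along the tool's x, y, z normalised to -1 to 1, where 1 is 150 mm; "rx", "ry", "rz": the turn, a rotation vector about the tool's x, y, z normalised to -1 to 1, where 1 is pi rad; "jaw": the opening, from 0 (shut) to 1 (fully open). In form: [{"dx": .., "dy": .., "dz": .., "rx": .., "ry": .., "rz": .., "jaw": ..}, ...]. A call has 1 to 5 rows; each row is the pose to reach, as a shift and turn from the pose commanded when the call began, along the tool's axes at that moment, turning the shorter way round; what a row does not reach only later rows make up. A row lasts 1/10 s, in which the tool goes at most 50 mm and 8.59 degrees, less where a joint would pass 70% of its speed; a pose out of reach is approached as far as the arm can. A call with a number of a shift or a turn outside -1 to 1 is refused whole. A call with a gripper value outside its range is refused whole. The fingers move at their own pace and stop on an object; FORCE is the grip in N (left out, the last holds). Time passes only in rows, so rows that repeat a pose let the fingers close. It gives the time, the measured TCP pose, the force, the opening and the grip force at its end, in the units of the state.
- readout.get_obs(): the state, without advancing time (a new reading comes with each control period).
- vision.get_image(name): name is "scene" or "side" or "wrist"; returns a dict with "color" (400x640x3 uint8, blue, green, red), "depth" (400x640 float32, m along the optical axis (not along the pixel's ray), 0 where there is no reading), "intrinsics" (3x3 intrinsics, pixels), "D" ([k1, k2, p1, p2, k3] as OpenCV has them; the pictures are not rectified), "extrinsics" (4x4, takes a point from world to camera coordinates); the wrist camera has in their place "T_tool_cam" (4x4, takes a point from camera to tool coordinates, whose origin is the TCP and whose axes are the flange's). Camera axes: x right, y up, looking along -z (the intrinsics and any distortion apply to the point x, -y, -z); pixel columns grow to the right and rows downward; lengths in m; the calibration is good to about 2 mm. A picture is of the moment at which its call begins: read the wrist's pose just before it.
- robot.hand_in(): hands the job in; it is judged then, once.
Trained networks look in the newest picture that a camera, given by its name, has taken for a name from the list of things; names that differ only in an ending like _2 or _b are one class to them, and where a whole thing is asked for, a point or a joint stands for the part that bears it (a point fixed in the world has none). Each returns a list of dicts, best first, with "conf" (0 to 1); they miss things now and then, are a little off and sometimes report something else, mostly with a low value. They report only what shows in the picture. A call takes as long as a camera call. They do not tell look-alikes from the thing itself.
- finder.spot_in(camera, query): "rect" ([left, top, right, bottom] in pixels, round what is visible of it).
- finder.mark_of(camera, query): "xy" ([column, row] in pixels: a listed point, or the origin of a listed thing).
The state is a dict: "clock": time; "qpos": joint angles; "qvel": joint speeds; "joint_efforts": joint torques, N m; "tcp_pos": TCP position; "orientation": TCP orientation; "force": force on the tool from outside, world axes, zero at the start; "ft_torque": the same for the moment, N m; "width": finger opening in m; "grip_force": force on a finger pad.
Only numpy, scipy, OpenCV 4.12 (cv2) and the standard library are available. Lean on these libraries where they do the work, as an engineer would, in place of code of your own. Each camera call takes 0.05 s, during which the arm holds its last target. There are 200 camera calls.

## Working session

There is one attempt and no reset: what is moved stays moved. The work goes in short steps, Python scripts to look and compute and a shell command to move; the robot and the scene stay as the last step left them, time stands still between calls to the robot, and variables do not carry over. Pictures are saved under pics/ and viewed, at most 10 in all, crops included, and the job is handed in when it is done.

```bash
ls; mkdir -p pics
cat > h.py <<'E'
import numpy as np,cv2
from scipy.spatial.transform import Rotation as R
from rig import readout,vision,robot,finder
def cam(name):
    o=readout.get_obs(); im=vision.get_image(name)
    if name=="wrist":
        T=np.eye(4);T[:3,:3]=R.from_rotvec(o["orientation"]).as_matrix();T[:3,3]=o["tcp_pos"]
        im["c2w"]=T@im["T_tool_cam"]
    else: im["c2w"]=np.linalg.inv(im["extrinsics"])
    return im
def ray(im,uv):
    p=cv2.undistortPoints(np.array([[uv]],float),im["intrinsics"],np.array(im["D"],float))[0,0]
    d=im["c2w"][:3,:3]@np.array([p[0],-p[1],-1]); return im["c2w"][:3,3],d
def at_z(im,uv,z):
    c,d=ray(im,uv); return c+d*(z-c[2])/d[2]
def at_depth(im,uv):
    c,d=ray(im,uv); u,v=int(round(uv[0])),int(round(uv[1]))
    w=im["depth"][max(v-1,0):v+2,max(u-1,0):u+2]; w=w[w>0]
    return c+d*np.median(w) if w.size else None
def proj(im,P):
    q=np.linalg.inv(im["c2w"])@np.append(P,1)
    r=cv2.projectPoints(np.array([[q[0],-q[1],-q[2]]]),np.zeros(3),np.zeros(3),im["intrinsics"],np.array(im["D"],float))[0]
    return r[0,0]
E
python3 - <<'E'
from h import *
np.set_printoptions(precision=4,suppress=True)
o=readout.get_obs();print({k:np.round(v,3) for k,v in o.items()})
for n in["scene","side","wrist"]:
    im=cam(n);cv2.imwrite(f"pics/{n}0.png",im["color"]);print(n,im["c2w"][:3,3])
    for q in["microscope","post","pivot","clip_tail","clip_nose","stop","carrier","vial","stub"]:
        for r in finder.mark_of(n,q)[:3]:
            if r["conf"]>.2:print(q,round(r["conf"],2),np.round(r["xy"]),at_depth(im,r["xy"]))
E
```

```text
pics
{'clock': np.float64(0.0), 'qpos': array([-1.372,  0.418, -0.01 ,  1.614,  0.005,  1.111, -0.053]), 'qvel': array([ 0.001,  0.001,  0.001, -0.001, -0.001,  0.   ,  0.   ]), 'joint_efforts': array([  0.   , -86.443,   0.679, -43.491,   0.019,   0.007,  -0.   ]), 'tcp_pos': array([0.148, 0.607, 0.253]), 'orientation': array([-0.376, -3.119,  0.002]), 'force': array([ 0.017,  0.102, -0.533]), 'ft_torque': array([-0.028,  0.035, -0.014]), 'grip_force': np.float64(0.0), 'width': np.float64(0.086)}
scene [ 0.5289 -0.9186  1.1076]
microscope 0.58 [331. 242.] [ 0.5448 -0.0034  0.0408]
microscope 0.47 [288. 256.] [ 0.4226 -0.0574  0.0435]
post 0.91 [375. 161.] [0.6594 0.0483 0.3011]
pivot 0.71 [321. 240.] [ 0.5175 -0.0028  0.048 ]
pivot 0.62 [320. 226.] [0.5126 0.0466 0.0547]
clip_tail 0.26 [349. 165.] [0.6132 0.3735 0.0115]
clip_nose 0.64 [318. 235.] [0.5082 0.0153 0.0491]
clip_nose 0.32 [299. 376.] [ 0.4641 -0.3907  0.005 ]
stop 0.55 [323. 232.] [0.5214 0.0324 0.0442]
carrier 0.68 [331. 302.] [ 0.5434 -0.187   0.0095]
carrier 0.6 [256. 294.] [ 0.3384 -0.1614  0.0107]
carrier 0.36 [294.
[... 199 characters left out ...]
 0.3734 0.0144]
side [ 0.354  -0.8984  1.3179]
microscope 0.74 [319. 240.] [ 0.545  -0.0005  0.0455]
post 0.79 [355. 173.] [0.653  0.0408 0.2985]
pivot 0.74 [303. 225.] [0.5027 0.0715 0.0415]
clip_tail 0.43 [304. 219.] [0.5087 0.0816 0.0626]
clip_nose 0.55 [358. 173.] [0.6603 0.0385 0.3005]
clip_nose 0.42 [308. 233.] [0.5148 0.0332 0.0447]
stop 0.57 [307. 230.] [0.5109 0.0439 0.0473]
stop 0.34 [284. 234.] [0.4364 0.0458 0.0444]
carrier 0.61 [311. 239.] [0.5178 0.0079 0.0479]
carrier 0.56 [332. 295.] [ 0.5506 -0.1829  0.0073]
carrier 0.53 [261. 298.] [ 0.3381 -0.1564  0.0075]
stub 0.45 [294. 160.] [0.5225 0.404  0.0151]
stub 0.39 [285. 234.] [0.4391 0.0444 0.0418]
wrist [0.0683 0.6285 0.3741]
```

Run:
```python
import cv2,numpy as np
a=cv2.imread("pics/scene0.png")[140:340,210:440];b=cv2.imread("pics/side0.png")[140:340,210:440]
s=cv2.imread("pics/scene0.png")
cv2.imwrite("pics/c1.png",cv2.resize(a,None,fx=3.4,fy=3,interpolation=cv2.INTER_CUBIC)[:600,:800])
cv2.imwrite("pics/c2.png",cv2.resize(b,None,fx=3,fy=3,interpolation=cv2.INTER_CUBIC))
```

```text
(no output)
```

View pics/c2.png

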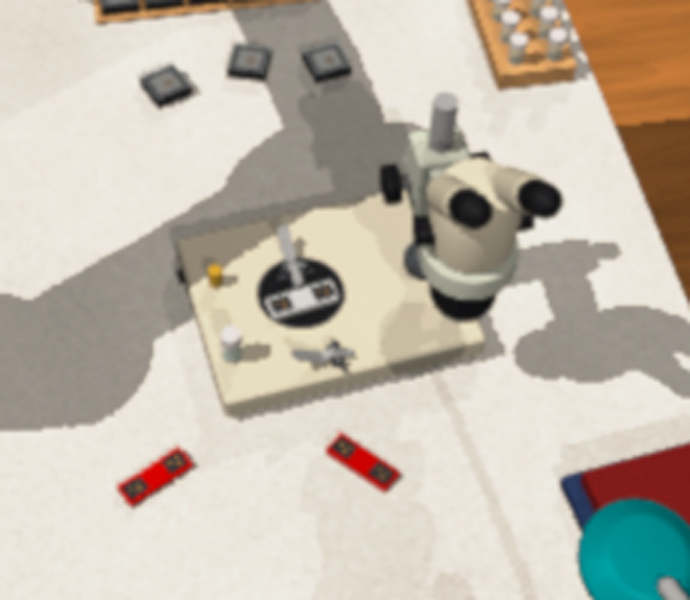

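View pics/scene0.png

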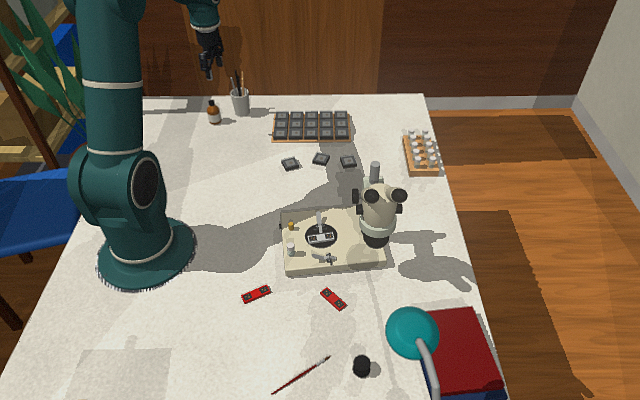

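The side view shows the silver carrier on the black disc, around crop pixel (302,297). The clip is at (290,250), the vial at (230,345), the stub at (215,275), and the red decoys are on the desk. The scope's head is on the far right.

Run:
```python
from h import *
np.set_printoptions(precision=4,suppress=True)
im=cam("side")
P=[at_z(im,(210+u/3,140+v/3),.04) for u,v in[(176,236),(228,403),(484,335),(302,292)]];print(np.array(P))
d=P[0]-P[1];print("yaw y-axis",np.arctan2(d[1],d[0])-np.pi/2,np.linalg.norm(d)); d=P[2]-P[1];print(np.arctan2(d[1],d[0]),np.linalg.norm(d))
w=cam("wrist");print(w["T_tool_cam"]);print(w["intrinsics"]);o=readout.get_obs();print(R.from_rotvec(o["orientation"]).as_matrix())
```

```text
[[ 0.3934  0.1189  0.04  ]
 [ 0.4215 -0.1067  0.04  ]
 [ 0.7018 -0.0673  0.04  ]
 [ 0.5198  0.0197  0.04  ]]
yaw y-axis 0.12414343576131537 0.22742689343020284
0.1399033408200482 0.28308688192168124
[[ 0.0001  0.9467  0.322   0.0829]
 [ 1.      0.0003 -0.001   0.0017]
 [-0.001   0.322  -0.9467 -0.1208]
 [ 0.      0.      0.      1.    ]]
[[332.1501   0.     318.5894]
 [  0.     332.1501 197.3925]
 [  0.       0.       1.    ]]
[[-0.9714  0.2375  0.    ]
 [ 0.2375  0.9714 -0.0001]
 [-0.     -0.0001 -1.    ]]
```

```bash
M='python3 -m pendant'
$M '[{"dx":-1,"dy":-1,"jaw":1},{"dx":-1,"dy":-1,"jaw":1},{"dx":-1,"dy":-1,"jaw":1},{"dx":-1,"dy":-1,"jaw":1},{"dx":-1,"dy":-1,"jaw":1}]'
$M '[{"dx":-1,"dy":-1},{"dx":-1,"dy":-1},{"dx":-1,"dy":-1},{"dx":-1,"dy":-1},{"dx":-1,"dy":-1}]'
$M '[{"dx":-1,"dy":-1,"dz":0.15,"rz":-0.118},{"dx":-1,"dy":-1,"dz":0.15,"rz":-0.118},{"dx":-1,"dy":-1,"dz":0.15,"rz":-0.118},{"dx":-1,"dy":-1,"dz":0.15,"rz":-0.118},{"dx":-1,"dy":-1,"dz":0.15,"rz":-0.118}]'
cat > look.py <<'E'
from h import *
import sys
np.set_printoptions(precision=4,suppress=True)
im=cam("wrist");n=sys.argv[1];cv2.imwrite(f"pics/{n}.png",im["color"])
o=readout.get_obs();print(o["tcp_pos"],o["clock"],o["force"])
for q in["microscope","pivot","clip_tail","clip_nose","stop","carrier","post"]:
    for r in finder.mark_of("wrist",q)[:3]:
        if r["conf"]>.2:print(q,round(r["conf"],2),np.round(r["xy"]),at_depth(im,r["xy"]))
E
python3 look.py w1
```

```text
[0.1484 0.6071 0.2533] 1.65 [0.0658 0.4277 0.3405]invalid input
invalid input
invalid input
```

View pics/w1.png

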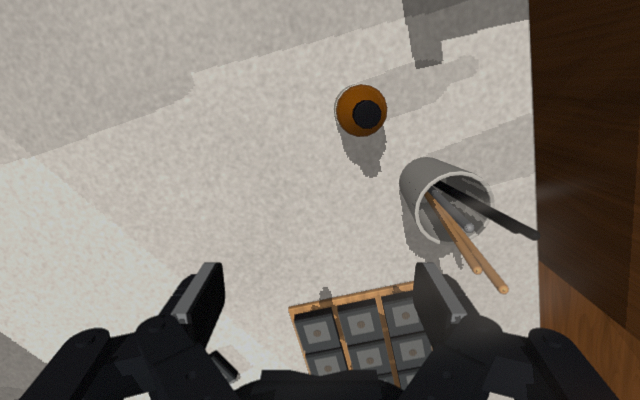

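The view shows the start area, with a bottle, a pot and a case tray, because the arm did not move. The rows probably need every key, so I'll send complete rows.

```bash
python3 -m pendant '[{"dx":-1,"dy":-1,"dz":0,"rx":0,"ry":0,"rz":0,"jaw":1},{"dx":-1,"dy":-1,"dz":0,"rx":0,"ry":0,"rz":0,"jaw":1},{"dx":-1,"dy":-1,"dz":0,"rx":0,"ry":0,"rz":0,"jaw":1},{"dx":-1,"dy":-1,"dz":0,"rx":0,"ry":0,"rz":0,"jaw":1},{"dx":-1,"dy":-1,"dz":0,"rx":0,"ry":0,"rz":0,"jaw":1}]'
```

```text
clock: 2.5
tcp_pos: [0.2614, 0.4217, 0.2536]
orientation: [0.384, 3.117, -0.001]
force: [-0.4, 0.3, 0.1]
width: 0.0853
grip_force: 0.0
```

```bash
python3 -m pendant '[{"dx":-1,"dy":-1,"dz":0,"rx":0,"ry":0,"rz":0,"jaw":1},{"dx":-1,"dy":-1,"dz":0,"rx":0,"ry":0,"rz":0,"jaw":1},{"dx":-1,"dy":-1,"dz":0,"rx":0,"ry":0,"rz":0,"jaw":1},{"dx":-1,"dy":-1,"dz":0,"rx":0,"ry":0,"rz":0,"jaw":1},{"dx":-1,"dy":-1,"dz":0,"rx":0,"ry":0,"rz":0,"jaw":1}]'
python3 -m pendant '[{"dx":-1,"dy":-1,"dz":0.15,"rx":0,"ry":0,"rz":-0.118,"jaw":1},{"dx":-1,"dy":-1,"dz":0.15,"rx":0,"ry":0,"rz":-0.118,"jaw":1},{"dx":-1,"dy":-1,"dz":0.15,"rx":0,"ry":0,"rz":-0.118,"jaw":1},{"dx":-1,"dy":-1,"dz":0.15,"rx":0,"ry":0,"rz":-0.118,"jaw":1},{"dx":-1,"dy":-1,"dz":0.15,"rx":0,"ry":0,"rz":-0.118,"jaw":1}]'
python3 look.py w2
```

```text
clock: 3.0
tcp_pos: [0.3707, 0.2405, 0.2536]
orientation: [0.384, 3.117, 0.0]
force: [-0.9, 1.0, 0.8]
width: 0.0852
grip_force: 0.0
clock: 3.5
tcp_pos: [0.4796, 0.0618, 0.2309]
orientation: [-0.209, 3.134, 0.0]
force: [1.5, 1.8, 0.3]
width: 0.0854
grip_force: 0.0
[0.482  0.0556 0.2305] 3.55 [ -2.3319 -10.2365  -2.0251]
microscope 0.65 [279. 218.] [0.5297 0.0296 0.0408]
microscope 0.55 [330. 215.] [0.5128 0.0787 0.058 ]
pivot 0.69 [300. 209.] [0.5131 0.0506 0.0526]
clip_tail 0.79 [330. 210.] [0.5079 0.078  0.0575]
clip_nose 0.59 [281. 206.] [0.5153 0.0312 0.0452]
stop 0.61 [293. 203.] [0.5095 0.0425 0.0481]
carrier 0.66 [260. 204.] [0.515  0.011  0.0483]
carrier 0.66 [100. 196.] [ 0.544  -0.1698  0.0074]
```

View pics/w2.png

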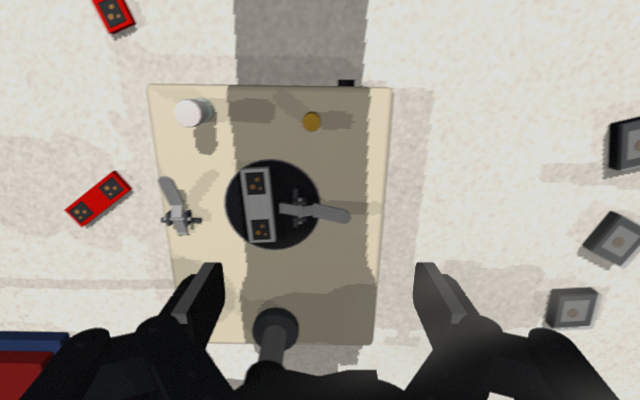

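The wrist view shows the carrier at (258,204), the clip's nose at (281,207), its tail at (345,215) and the base corners at (148,86) and (390,88). I'll measure more finely now that the arm has settled.

```bash
cat > meas.py <<'E'
from h import *
import sys
np.set_printoptions(precision=4,suppress=True)
im=cam("wrist");n=sys.argv[1];c=im["color"];cv2.imwrite(f"pics/{n}.png",c)
o=readout.get_obs();print(o["tcp_pos"],o["clock"],o["force"])
f=lambda q:[at_z(im,p,.04) for p in q]
vv,uu=np.mgrid[0:400,0:640]
pts=cv2.undistortPoints(np.stack([uu,vv],-1).reshape(-1,1,2).astype(float),im["intrinsics"],np.array(im["D"],float))[:,0]
D=np.stack([pts[:,0],-pts[:,1],-np.ones(len(pts))],1)*im["depth"].reshape(-1,1)
W=(D@im["c2w"][:3,:3].T+im["c2w"][:3,3]).reshape(400,640,3)
np.save("W.npy",W);np.save("c.npy",c)
z=W[...,2]; g=c.max(2).astype(int)
# base top: z in .036-.044 -> min area rect
near=(np.hypot(W[...,0]-.53,W[...,1]-.03)<.24)&(im["depth"]>0)
m=near&(abs(z-.04)<.006)&(W[...,0]<.62)
k=cv2.connectedComponents(m.astype(np.uint8))
print("stage z",np.median(z[m]),m.sum())
edges=[]
for v in range(110,250,5):
    cols=np.where(m[v])[0]; edges.append((cols.min(),cols.max(),v))
for i,nm in((0,"right"),(1,"left")):
    P=np.array([at_z(im,(e[i],e[2]),.04)[:2] for e in edges]);
    l=cv2.fitLine(P.astype(np.float32),cv2.DIST_HUBER,0,1e-4,1e-4).ravel(); 
    print(nm,"dir",np.arctan(l[1]/l[0]),"pt",l[2:])
rows=[]
for u in range(180,370,5):
    r=np.where(m[:,u])[0]; rows.append(at_z(im,(u,r.min()),.04)[:2])
l=cv2.fitLine(np.array(rows,np.float32),cv2.DIST_HUBER,0,1e-4,1e-4).ravel();print("front dir",np.arctan(l[1]/l[0]),l[2:])
# disc
dark=near&(g<60)&(abs(z-.04)<.008)
n_,lab,st,ce=cv2.connectedComponentsWithStats(dark.astype(np.uint8))
i=1+st[1:,4].argmax();cn=cv2.findContours((lab==i).astype(np.uint8),cv2.RETR_EXTERNAL,cv2.CHAIN_APPROX_NONE)[0]
h=cv2.convexHull(max(cn,key=len))[:,0];hp=np.array([at_z(im,p,.04)[:2] for p in h],np.float32)
print("disc",cv2.minEnclosingCircle(hp))
E
python3 meas.py w3
python3 - <<'E'
import numpy as np,cv2
c=cv2.imread("pics/w3.png")[140:270,200:370]
cv2.imwrite("pics/w3c.png",cv2.resize(c,None,fx=4.6,fy=4.6,interpolation=cv2.INTER_CUBIC))
E
```

```text
[0.4784 0.0642 0.231 ] 3.95 [ 0.3504  0.1179 -0.3194]
stage z 0.04023200491912407 40958
right dir 0.11393641 pt [ 0.4916 -0.0908]
left dir 0.11715634 pt [0.4748 0.1301]
front dir -1.4529994 [0.4035 0.0149]
disc ((0.5178582668304443, 0.023204565048217773), 0.0475885346531868)
```

View pics/w3c.png

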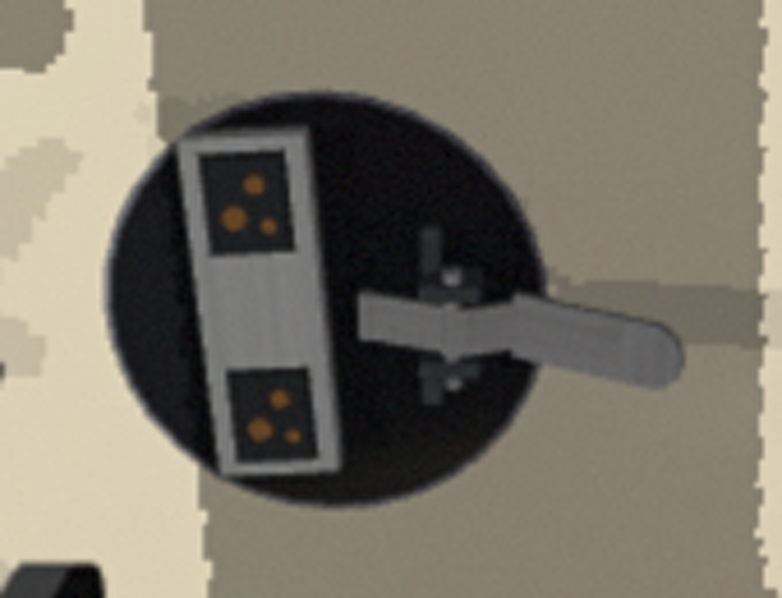

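The crop shows the carrier's top corners at (178,140), (305,128), (340,468) and (220,475). The nose end is at (359,317) and the tail tip at (683,358).

```bash
cat > mic.py <<'E'
from h import *
yaw=.1155;C=np.array([.5179,.0232]);cy,s=np.cos(yaw),np.sin(yaw);Rm=np.array([[cy,-s],[s,cy]])
O=C-Rm@[-.030,0]
def to(P): return (Rm.T@(np.asarray(P)[:2]-O))*1000
def back(p): return O+Rm@(np.array(p)/1000)
E
python3 - <<'E'
from mic import *
np.set_printoptions(precision=1,suppress=True)
im=cam("wrist");F=lambda u,v,z:to(at_z(im,(200+u/4.6,140+v/4.6),z))
Q=np.array([F(*p,.048) for p in[(178,138),(307,126),(342,468),(220,477)]]);print(Q,Q.mean(0))
a=Q[2]-Q[1];b=Q[3]-Q[0];print(np.arctan2(a[1],a[0]),np.arctan2(b[1],b[0]),np.linalg.norm(a),np.linalg.norm(b),np.linalg.norm(Q[1]-Q[0]))
print("nose end",F(359,317,.0455),"(want -30,6) tail end",F(683,358,.065),"(want -30,~70-77)")
print("stop ends",F(430,226,.045),F(430,404,.045),"cheek bolts",F(452,276,.052),F(452,383,.052))
o=readout.get_obs();print("tcp mic",to(o["tcp_pos"]),o["tcp_pos"][2]);T=R.from_rotvec(o["orientation"]).as_matrix();print("tool y yaw",np.arctan2(-T[0,1],T[1,1]),T[2])
E
```

```text
[[-69.3 -28. ]
 [-72.2  -1.5]
 [  4.8   3.6]
 [  7.5 -23.4]] [-32.3 -12.3]
0.06676616781415354 0.06024795300599278 77.23516710394074 76.90581954370514 26.609941725790886
nose end [-29.8   7.8] (want -30,6) tail end [-29.5  75.6] (want -30,~70-77)
stop ends [-50.4  23.2] [-9.5 22.9] cheek bolts [-41.8  28.2] [-17.6  28.1]
tcp mic [-64.4  45.1] 0.2309721892317682
tool y yaw 0.13254283099978179 [-0.  0. -1.]
```

```bash
python3 -m pendant '[{"dx":-0.218,"dy":-0.271,"dz":0.2,"rx":0,"ry":0,"rz":0.0054,"jaw":0.82},{"dx":-0.218,"dy":-0.271,"dz":0.5,"rx":0,"ry":0,"rz":0.0054,"jaw":0.82},{"dx":-0.218,"dy":-0.271,"dz":0.84,"rx":0,"ry":0,"rz":0.0054,"jaw":0.82},{"dx":-0.218,"dy":-0.271,"dz":0.84,"rx":0,"ry":0,"rz":0.0054,"jaw":0.82},{"dx":-0.218,"dy":-0.271,"dz":0.84,"rx":0,"ry":0,"rz":0.0054,"jaw":0.82}]'
cat > st.py <<'E'
from mic import *
np.set_printoptions(precision=1,suppress=True)
o=readout.get_obs();T=R.from_rotvec(o["orientation"]).as_matrix()
print("mic",to(o["tcp_pos"]),"z",o["tcp_pos"][2]*1e3,"yawerr",round(np.arctan2(-T[0,1],T[1,1])-yaw,4),"w",round(o["width"]*1e3,1),"F",o["force"],"micF",Rm.T@o["force"][:2],"t",o["clock"])
E
python3 st.py
python3 - <<'E'
from mic import *
im=cam("wrist");c=im["color"]
for p,z in[((-30,28),.051),((-30,6),.0435),((-30,77),.07),((-41,40),.04),((-19,40),.04),((-32,-25),.048),((-41,-30),.0425),((-19,-30),.0425)]:
    u=proj(im,np.append(back(p),z));cv2.circle(c,tuple(int(x) for x in np.round(u)),2,(0,0,255),-1)
cv2.imwrite("pics/w4.png",cv2.resize(c[130:,140:500],None,fx=2.2,fy=2.2,interpolation=cv2.INTER_CUBIC))
E
```

```text
clock: 4.5
tcp_pos: [0.5163, 0.0273, 0.1054]
orientation: [0.18, -3.135, 0.001]
force: [0.4, 0.3, 1.4]
width: 0.0697
grip_force: 0.0
mic [-31.1   4.3] z 105.4488809555655 yawerr -0.0011 w 69.7 F [0.4 0.3 1.4] micF [0.4 0.3] t 4.5
```

View pics/w4.png

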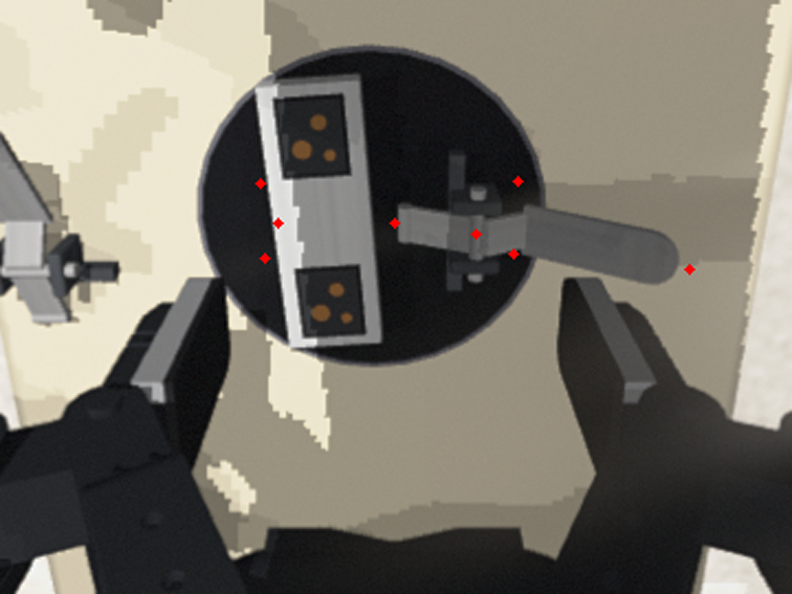

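Projected model points (red) fall on the pivot, nose end and carrier rear edge to within about 1 mm. Both fingertips clear the clip and the carrier, so I'll go down.

```bash
python3 -m pendant '[{"dx":0,"dy":0.005,"dz":0.2,"rx":0,"ry":0,"rz":0,"jaw":0.82},{"dx":0,"dy":0.005,"dz":0.25,"rx":0,"ry":0,"rz":0,"jaw":0.82},{"dx":0,"dy":0.005,"dz":0.28,"rx":0,"ry":0,"rz":0,"jaw":0.82},{"dx":0,"dy":0.005,"dz":0.3,"rx":0,"ry":0,"rz":0,"jaw":0.82},{"dx":0,"dy":0.005,"dz":0.3,"rx":0,"ry":0,"rz":0,"jaw":0.82}]'; python3 st.py
```

```text
clock: 5.05
tcp_pos: [0.517, 0.0278, 0.0609]
orientation: [-0.179, 3.135, 0.0]
force: [-0.7, 0.8, 5.5]
width: 0.0701
grip_force: 2.4
mic [-30.4   4.7] z 60.86671104678643 yawerr -0.0017 w 70.1 F [-0.7  0.8  5.5] micF [-0.6  0.9] t 5.05
```

```bash
python3 -m pendant '[{"dx":0,"dy":0,"dz":0.013,"rx":0,"ry":0,"rz":0,"jaw":0.82},{"dx":0,"dy":0,"dz":0.02,"rx":0,"ry":0,"rz":0,"jaw":0.82},{"dx":0,"dy":0,"dz":0.02,"rx":0,"ry":0,"rz":0,"jaw":0.82}]'; python3 st.py
python3 - <<'E'
from mic import *
im=cam("wrist");c=im["color"]
cv2.imwrite("pics/w5.png",cv2.resize(c[130:,140:500],None,fx=2.2,fy=2.2,interpolation=cv2.INTER_CUBIC))
E
```

```text
clock: 5.35
tcp_pos: [0.517, 0.0272, 0.0579]
orientation: [-0.178, 3.135, -0.001]
force: [-1.6, -4.1, 8.8]
width: 0.0701
grip_force: 4.3
mic [-30.4   4.1] z 57.86483560860859 yawerr -0.0023 w 70.1 F [-1.6 -4.1  8.8] micF [-2.  -3.8] t 5.35
```

View pics/w5.png

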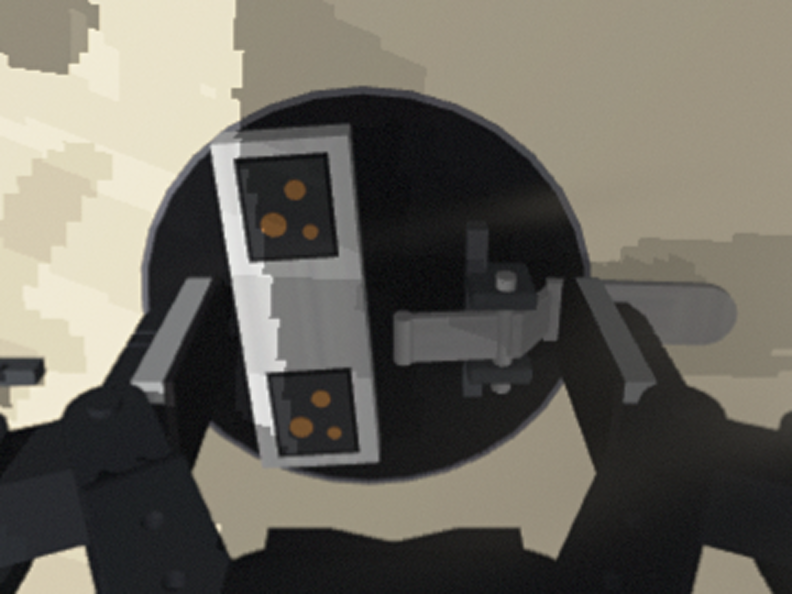

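The view shows one fingertip on the tail, right beside the bend. The other stands a few mm behind the carrier's rear edge at (240,300), and the nose has risen. I'll check heights with depth.

```bash
cat > ht.py <<'E'
from mic import *
np.set_printoptions(precision=1,suppress=True)
im=cam("wrist")
for n,u,v in[("tail1",300,0),("tail",680,315),("tailend",720,315),("nose",403,340),("nose2",440,335),("carrier",310,300),("disc",390,150),("tipA",600,290),("tipB",200,290)]:
    if n=="tail1":continue
    P=at_depth(im,(140+u/2.2,130+v/2.2));print(n,to(P),round(P[2]*1e3-40.2,1))
E
python3 ht.py; python3 st.py
```

```text
tail [-30.2  66. ] 5.0
tailend [-30.7  73.9] 6.0
nose [-30.6   7.8] 14.6
nose2 [-30.9  15.1] 13.3
carrier [-35.9 -11. ] 8.2
disc [-65.4   5.3] 0.6
tipA [-40.9  46. ] 13.1
tipB [-40.6 -31.9] 12.4
mic [-30.4   4.1] z 57.93253550605277 yawerr -0.0022 w 70.0 F [-0.4 -3.9  7.8] micF [-0.8 -3.8] t 5.45
```

```bash
python3 -m pendant '[{"dx":0,"dy":0.003,"dz":0.008,"rx":0,"ry":0,"rz":0,"jaw":0.82},{"dx":0,"dy":0.007,"dz":0.015,"rx":0,"ry":0,"rz":0,"jaw":0.82},{"dx":0,"dy":0.007,"dz":0.015,"rx":0,"ry":0,"rz":0,"jaw":0.82}]'; python3 st.py; python3 ht.py|head -4
```

```text
clock: 5.75
tcp_pos: [0.5172, 0.0273, 0.0564]
orientation: [-0.176, 3.134, -0.002]
force: [-6.0, -10.1, 25.6]
width: 0.07
grip_force: 12.6
mic [-30.2   4.1] z 56.417929994845295 yawerr -0.0031 w 70.0 F [ -6.  -10.1  25.6] micF [-7.1 -9.3] t 5.75
tail [-29.   66.7] 2.1
tailend [-29.   75.1] 2.2
nose [-32.3   7.8] 15.9
nose2 [-32.  15.] 13.9
```

```bash
python3 -m pendant '[{"dx":0,"dy":0,"dz":-0.005,"rx":0,"ry":0,"rz":0,"jaw":0.82},{"dx":0,"dy":0.015,"dz":-0.005,"rx":0,"ry":0,"rz":0,"jaw":0.82},{"dx":0,"dy":0.03,"dz":-0.005,"rx":0,"ry":0,"rz":0,"jaw":0.82},{"dx":0,"dy":0.04,"dz":-0.005,"rx":0,"ry":0,"rz":0,"jaw":0.82}]'; python3 st.py; python3 ht.py|head -4
```

```text
clock: 6.2
tcp_pos: [0.5167, 0.0338, 0.0567]
orientation: [-0.177, 3.134, -0.001]
force: [1.5, -7.6, 10.3]
width: 0.0702
grip_force: 5.2
mic [-29.9  10.7] z 56.73121614670094 yawerr -0.0028 w 70.2 F [ 1.5 -7.6 10.3] micF [ 0.6 -7.7] t 6.2
tail [-28.9  73.1] 2.6
tailend [-27.2  83. ] -0.2
nose [-30.8  14.3] 14.3
nose2 [-31.   21.7] 13.0
```

```bash
python3 -m pendant '[{"dx":0,"dy":0.02,"dz":0,"rx":0,"ry":0,"rz":0,"jaw":0.82},{"dx":0,"dy":0.04,"dz":0,"rx":0,"ry":0,"rz":0,"jaw":0.82},{"dx":0,"dy":0.06,"dz":0,"rx":0,"ry":0,"rz":0,"jaw":0.82},{"dx":0,"dy":0.08,"dz":0,"rx":0,"ry":0,"rz":0,"jaw":0.82},{"dx":0,"dy":0.09,"dz":0,"rx":0,"ry":0,"rz":0,"jaw":0.82}]'; python3 st.py
python3 - <<'E'
from mic import *
im=cam("wrist");c=im["color"]
cv2.imwrite("pics/w6.png",cv2.resize(c[130:,140:500],None,fx=2.2,fy=2.2,interpolation=cv2.INTER_CUBIC))
E
```

```text
clock: 6.75
tcp_pos: [0.5152, 0.0475, 0.0567]
orientation: [-0.177, 3.134, -0.001]
force: [-0.3, -6.9, 9.4]
width: 0.07
grip_force: 4.8
mic [-29.9  24.4] z 56.65454928284114 yawerr -0.0025 w 70.0 F [-0.3 -6.9  9.4] micF [-1.1 -6.8] t 6.75
```

View pics/w6.png

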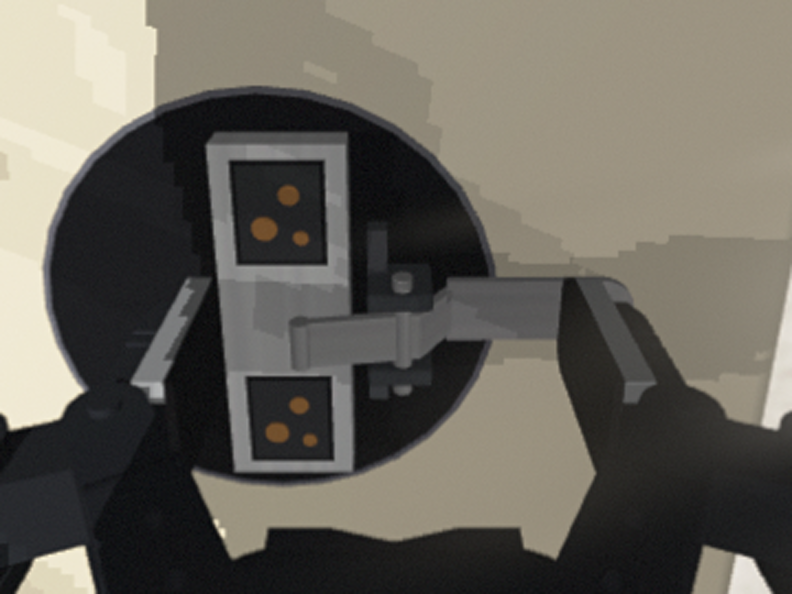

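The carrier is nearly square beneath the raised nose, and its front edge at (350,300) is about 6 mm short of the stop bar at (375,300).

```bash
python3 -m pendant '[{"dx":0,"dy":0.015,"dz":0,"rx":0,"ry":0,"rz":0,"jaw":0.82},{"dx":0,"dy":0.028,"dz":0,"rx":0,"ry":0,"rz":0,"jaw":0.82},{"dx":0,"dy":0.034,"dz":0,"rx":0,"ry":0,"rz":0,"jaw":0.82},{"dx":0,"dy":0.034,"dz":0,"rx":0,"ry":0,"rz":0,"jaw":0.82}]'; python3 st.py
python3 -m pendant '[{"dx":0,"dy":0.007,"dz":0,"rx":0,"ry":0,"rz":0,"jaw":0.82},{"dx":0,"dy":0.007,"dz":0,"rx":0,"ry":0,"rz":0,"jaw":0.82}]'; python3 st.py
```

```text
clock: 7.2
tcp_pos: [0.5148, 0.0514, 0.0567]
orientation: [-0.176, 3.134, -0.003]
force: [2.1, -13.3, 10.2]
width: 0.0698
grip_force: 9.3
mic [-29.9  28.4] z 56.68362049331186 yawerr -0.0032 w 69.8 F [  2.1 -13.3  10.2] micF [  0.6 -13.4] t 7.2
clock: 7.4
tcp_pos: [0.5148, 0.0515, 0.0567]
orientation: [-0.175, 3.134, -0.004]
force: [2.8, -18.8, 9.7]
width: 0.0698
grip_force: 11.6
mic [-29.9  28.5] z 56.72410444925606 yawerr -0.0042 w 69.8 F [  2.8 -18.8   9.7] micF [  0.6 -19. ] t 7.4
```

Run:
```python
from mic import *
im=cam("wrist");c=im["color"]
cv2.imwrite("pics/w7.png",cv2.resize(c[170:370,200:400],None,fx=3,fy=3,interpolation=cv2.INTER_CUBIC))
```

```text
(no output)
```

View pics/w7.png

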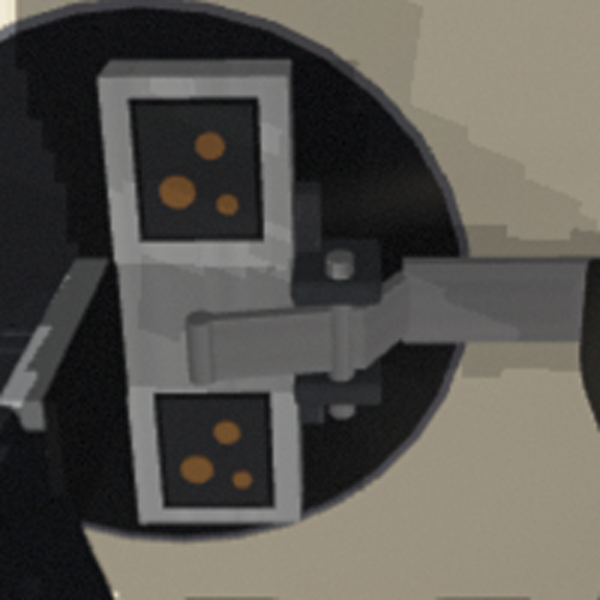

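The carrier's front edge lies flush and square against the stop bar, along (292,185) to (300,420). The nose is over the bare strip at (200,348). I'll back the pusher off slightly and then ease the clip up.

```bash
python3 -m pendant '[{"dx":0,"dy":-0.012,"dz":0,"rx":0,"ry":0,"rz":0,"jaw":0.82},{"dx":0,"dy":-0.022,"dz":0,"rx":0,"ry":0,"rz":0,"jaw":0.82},{"dx":0,"dy":-0.022,"dz":0,"rx":0,"ry":0,"rz":0,"jaw":0.82}]'; python3 st.py
python3 -m pendant '[{"dx":0,"dy":0,"dz":-0.015,"rx":0,"ry":0,"rz":0,"jaw":0.82},{"dx":0,"dy":0,"dz":-0.03,"rx":0,"ry":0,"rz":0,"jaw":0.82},{"dx":0,"dy":0,"dz":-0.045,"rx":0,"ry":0,"rz":0,"jaw":0.82},{"dx":0,"dy":0,"dz":-0.06,"rx":0,"ry":0,"rz":0,"jaw":0.82},{"dx":0,"dy":0,"dz":-0.08,"rx":0,"ry":0,"rz":0,"jaw":0.82}]'; python3 st.py
python3 -m pendant '[{"dx":0,"dy":0,"dz":-0.05,"rx":0,"ry":0,"rz":0,"jaw":0.82},{"dx":0,"dy":0,"dz":-0.15,"rx":0,"ry":0,"rz":0,"jaw":0.82},{"dx":0.1,"dy":0,"dz":-0.4,"rx":0,"ry":0,"rz":0,"jaw":0.82},{"dx":0.2,"dy":0,"dz":-0.6,"rx":0,"ry":0,"rz":0,"jaw":0.82},{"dx":0.2,"dy":0,"dz":-0.6,"rx":0,"ry":0,"rz":0,"jaw":0.82}]'; python3 st.py
python3 - <<'E'
from mic import *
im=cam("wrist");c=im["color"]
cv2.imwrite("pics/w8.png",cv2.resize(c[130:330,200:420],None,fx=3,fy=3,interpolation=cv2.INTER_CUBIC))
E
```

```text
clock: 7.75
tcp_pos: [0.5147, 0.0512, 0.0566]
orientation: [-0.178, 3.134, 0.001]
force: [0.8, 0.1, 8.4]
width: 0.0704
grip_force: 4.7
mic [-29.9  28.1] z 56.58304631939139 yawerr -0.0018 w 70.4 F [0.8 0.1 8.4] micF [ 0.8 -0. ] t 7.75
clock: 8.25
tcp_pos: [0.5134, 0.0511, 0.0674]
orientation: [0.179, -3.136, 0.0]
force: [-0.6, 0.5, 1.1]
width: 0.0699
grip_force: 0.0
mic [-31.2  28.2] z 67.44203307715642 yawerr -0.0014 w 69.9 F [-0.6  0.5  1.1] micF [-0.6  0.5] t 8.25
clock: 8.75
tcp_pos: [0.4837, 0.0476, 0.1607]
orientation: [-0.178, 3.133, 0.002]
force: [0.6, 0.5, -0.6]
width: 0.0701
grip_force: 0.0
mic [-61.1  28.1] z 160.69086028911462 yawerr -0.0019 w 70.1 F [ 0.6  0.5 -0.6] micF [0.6 0.5] t 8.75
```

View pics/w8.png

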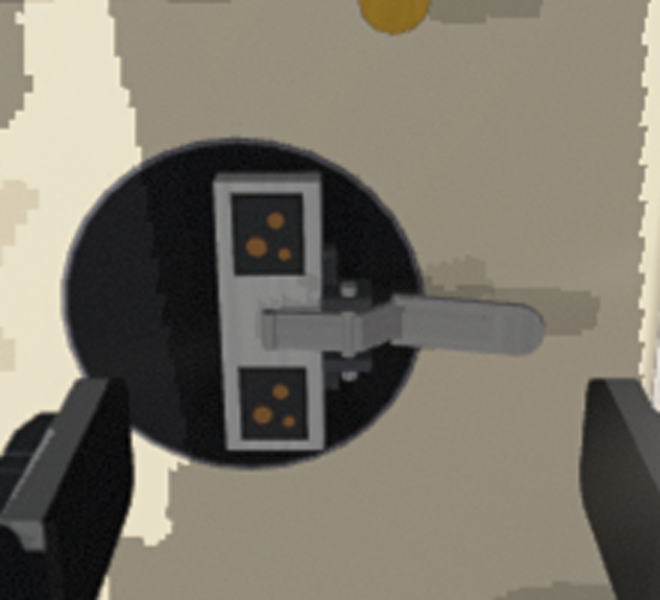

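The nose rests on the bare strip at (268,330), midway between the wells, and the carrier is against the bar. I'll do a quick numeric check for squareness.

```bash
python3 - <<'E'
from mic import *
np.set_printoptions(precision=1,suppress=True)
im=cam("wrist");F=lambda u,v,z:to(at_z(im,(200+u/3,130+v/3),z))
Q=np.array([F(*p,.048) for p in[(214,184),(321,184),(324,449),(227,450)]]);print(Q,Q.mean(0))
a=Q[2]-Q[1];b=Q[3]-Q[0];print(np.arctan2(a[1],a[0]),np.arctan2(b[1],b[0]))
P=at_depth(im,(200+268/3,130+330/3));print("nose top",to(P),P[2]*1e3-40.2)
E
python3 st.py
```

```text
[[-68.7  -4.3]
 [-68.7  21.9]
 [  6.2  21.7]
 [  6.5  -4.4]] [-31.2   8.7]
-0.001922845199056401 -0.0012457117727297286
nose top [-31.    8.1] 11.390836214925713
mic [-61.   28.5] z 158.01482671573277 yawerr -0.0011 w 69.9 F [-0.   0.4  0.7] micF [0.  0.4] t 8.85
```

Measured values: yaw error is about 0.002 rad, the centre is about 13 mm from the stop face, and the nose lies on the carrier. Handing in.

```bash
python3 -c "
from rig import robot
print(robot.hand_in())"
```

```text
the job is handed in; nothing more can be done
None
```

The aluminium carrier sits square against the stop bar, the clip holds it on the bare strip between the wells, the arm is drawn clear, and the job is handed in at about 9 s.

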